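# Let the pawl off and run the grinder's setting knob back to its pin

## Task

The hand grinder has been wound too fine. Throw the pawl's ball handle right over to the grinder's back so that the pawl stands clear of the teeth and stays there, then turn the black bar knob back, counter-clockwise seen from above, until its pointer nose stands over the upright index pin at the front, and let go.

Things in the scene. Friction and masses are not known exactly. Their poses are not given: they have to be found in the camera images.
- grinder: Steel hand grinder with a toothed collar on top, fixed; catch cup with wire clip at the front, wooden crank grip at the left. Origin on the counter under the knob's axis; z up along it, -x to the front, +y to the left. Flange radius 76 mm, top at height 113 mm; on it, 70 mm in front of the axis, the index pin, 8 mm thick, top at 139 mm. The mill with a bar knob but no teeth or pawl is not meant.
- knob_grip (a point): Middle of the grinder's black bar knob, on its axis, 183 mm above the counter: bar 52 mm long, 14 thick, 30 tall (heights 168 to 198 mm) on a 22 mm stem. Its own -x axis runs along the bar to the end with the thin black pointer nose, which reaches 70 mm from the axis (heights 168 to 178 mm). Below it, the toothed collar: radius 63 mm, tooth tops at height 126 mm.
- setting (a joint): Knob angle, rad: 0 with the pointer over the index pin, growing clockwise seen from above. Pawl down: it clicks on clockwise in steps of 0.52 rad (12 sawteeth), but turns back by less than a step before a tooth locks. Pawl clear: it turns both ways with light friction (0.1 N m) and stays where it is left. Stops at -0.5 and 1.9.
- pawl (a joint): Pawl angle, rad: 0 to 0.2 while its tip lies in the teeth; 0.70, its stop, when fully thrown over, the tip then 20 mm clear (its top at height 151 mm). A weighted toggle: pushed past about 0.4 it falls over by itself and stays; short of that it drops back into the teeth.
- pawl_ball (a point): Centre of the 22 mm steel ball on the pawl's 50 mm handle, 92 mm to the right (-y) of the knob's axis. The handle swings front to back on a pin along the grinder's y, 32 mm behind the axis, 136 mm high. Pawl down: ball 183 mm high, 15 mm behind the axis. Thrown over: 183 mm high, 49 mm behind. About 0.5 N towards the grinder's back (+x) moves it.

How it is judged:
By the outcome, as a careful person would: the job done as asked, in the order asked, and still so for the second after the job is handed in, with the robot touching nothing.
It also fails if it takes over 48 s, if anything falls off the work surface, if the arm or the gripper's body presses on something with over 40 N, if the wrist force passes 120 N, or if a joint passes its speed limit or range.

## Robot

A 6-joint arm with a two-finger parallel gripper is mounted at the origin on the work surface. World frame = base frame: x ahead of the robot, y to its left, z up, the work surface at z = 0. Lengths are in mm, angles in degrees, forces in N, time in s.
With the tool pointing down it reaches from about 300 to 850 mm from the base axis. Payload 4.2 kg.
Tool frame: the origin (TCP) lies midway between the tips of the shut fingers; the grasp point (between the pads) lies 19 mm behind it (env.hold_point_z is the z of the grasp point in the tool frame, in mm); z points along the fingers, y is the direction in which the jaws open and shut (so a half turn about z gives the same grasp; the last joint's range is limited). The gripper opens to 91 mm and grips with 3 to 60 N. Pads are 32 mm wide; open, the fingers measure 118 mm over their backs; the gripper's body (76 mm by 178 mm) begins 60 mm behind the grasp point.
Start: joints at [-66.692, 18.312, 89.639, -0, 72.044, -1.146], TCP at [238.032, -523.435, 213.976] pointing down, gripper open.
Joint ranges: [-177.97, 177.97], [-48.28, 115.42], [12.27, 149.76], [-77.06, 257.06], [2.81, 150.46], [-146.56, 146.56]. Speed limits (degrees/s): [147.25, 147.25, 180, 180, 180, 180].

## Interface

Orientations are given as [roll, pitch, yaw] about the fixed x, y, z axes, in that order (R = Rz(yaw) Ry(pitch) Rx(roll)).
In Python, from workcell import env, grab_frame, camera_params, spotter gives the robot as it stands. The module is installed in compiled form; this text tells all that it offers.
- The arm moves only by the shell command python3 -m jog 'ROWS' [FORCE]. ROWS is text: rows parted by semicolons, each of 7 numbers parted by spaces: the turn, a rotation vector about the world's x, y, z in units of 5 degrees (1.0 is 5 degrees), then the shift along the world's x, y, z in units of 25 mm (1.0 is 25 mm), then the opening, from 0 (shut) to 1 (fully open). A call has 1 to 5 rows; each row is the pose to reach, as a shift and turn from the pose commanded when the call began; what a row does not reach only later rows make up. A row lasts 1/8 s, in which the tool goes at most 62.5 mm and 10.7 degrees, less where a joint would pass 70% of its speed; a pose out of reach is approached as far as the arm can. A call with a gripper value outside its range is refused whole. The fingers move at their own pace and stop on an object; FORCE is the grip in N (left out, the last holds). Time passes only in rows, so rows that repeat a pose let the fingers close. It gives the time, the measured TCP pose, the force and the opening at its end, in the units of the state.
- env.state(): the state, without advancing time (a new reading comes with each control period).
- grab_frame(name): name is "scene" or "side" or "wrist"; returns the picture (384x512x3 uint8, red, green, blue); there is no depth.
- camera_params(name): a dict with "K" (3x3 intrinsics, pixels), "rvec" (rotation vector, rad) and "tvec" (3), from world to camera coordinates, as OpenCV has them. Camera axes: x right, y down, z forward; pixel columns grow to the right and rows downward; lengths in mm; the calibration is good to about 2 mm. The wrist camera is an equidistant fisheye: a pixel r from the principal point sees the ray r / f radians off the axis. A picture is of the moment at which its call begins: read the wrist's pose just before it. camera_params takes no time and is no camera call; for the wrist camera it gives the pose at the moment of the call.
- env.job_done(): hands the job in, once; it reports no verdict.
Trained networks look in the newest picture that a camera, given by its name, has taken for a name from the list of things; names that differ only in an ending like _2 or _b are one class to them, and where a whole thing is asked for, a point or a joint stands for the part that bears it (a point fixed in the world has none). Each returns a list of dicts, best first, with "conf" (0 to 1); they miss things now and then, are a little off and sometimes report something else, mostly with a low value. They report only what shows in the picture. A call takes as long as a camera call.
- spotter.look_for(query, camera): "box" ([left, top, width, height] in pixels, round what is visible of it).
- spotter.trace(query, camera): "region" (384x512 bool, what is visible of it) and "box" ([left, top, width, height] in pixels, round what is visible of it).
The state is a dict: "time_s": time; "qpos": joint angles; "qvel": joint speeds; "effort": joint torques, N m; "ee_pos": TCP position; "ee_rot": TCP orientation; "force": force on the tool from outside, world axes, zero at the start; "torque": the same for the moment, N m; "gripper_width": finger opening in mm.
Only numpy, scipy, OpenCV 4.12 (cv2) and the standard library are available. Lean on these libraries where they do the work, as an engineer would, in place of code of your own. Each camera call takes 0.05 s, during which the arm holds its last target. There are 200 camera calls.

## Working session

There is one attempt and no reset: what is moved stays moved. The work goes in short steps, Python scripts to look and compute and a shell command to move; the robot and the scene stay as the last step left them, time stands still between calls to the robot, and variables do not carry over. Pictures are saved under pics/ and viewed, about 8 in all and at most 12, crops included, and the job is handed in when it is done.

```bash
mkdir -p pics; ls; cat > h.py <<'E'
from workcell import env, grab_frame, camera_params, spotter
import numpy as np, cv2
def save(n,im): cv2.imwrite('pics/'+n,cv2.cvtColor(im,cv2.COLOR_RGB2BGR))
def cam(n):
    p=camera_params(n); return np.array(p['K'],float),cv2.Rodrigues(np.array(p['rvec'],float))[0],np.array(p['tvec'],float).ravel()
def proj(P,c):
    K,R,t=c; X=np.atleast_2d(P)@R.T+t; u=X@K.T; return u[:,:2]/u[:,2:]
def ray(uv,c):
    K,R,t=c; d=R.T@np.linalg.solve(K,[uv[0],uv[1],1]); return -R.T@t,d/np.linalg.norm(d)
def onz(uv,c,z):
    o,d=ray(uv,c); return o+d*(z-o[2])/d[2]
E
python3 - <<'E'
from h import *
a=grab_frame('scene');
for q in ['grinder','knob_grip','pawl_ball','pawl']: print(q,[(d['conf'],d['box']) for d in spotter.look_for(q,'scene')])
b=grab_frame('side')
for q in ['grinder','knob_grip','pawl_ball','pawl']: print(q,[(d['conf'],d['box']) for d in spotter.look_for(q,'side')])
save('a.png',cv2.resize(np.hstack([a]),(768,576),interpolation=cv2.INTER_CUBIC))
save('b.png',cv2.resize(b,(768,576),interpolation=cv2.INTER_CUBIC))
for n in('scene','side'):
    K,R,t=cam(n); print(n,-R.T@t,R[2],K[0,0])
print(env.state())
E
```

```text
pics
grinder [(0.86, [201.9, 118.5, 108.3, 144.2])]
knob_grip [(0.93, [224.1, 129.3, 72.4, 66.4])]
pawl_ball [(0.73, [214.9, 117.3, 35.3, 44.2]), (0.24, [203.7, 119.3, 109.5, 144.5])]
pawl [(0.54, [215.4, 119.0, 33.7, 39.7])]
grinder [(0.93, [202.2, 170.7, 105.4, 136.1])]
knob_grip [(0.56, [209.2, 188.7, 72.2, 76.1])]
pawl_ball [(0.63, [256.5, 236.0, 34.2, 21.7])]
pawl [(0.74, [255.0, 234.6, 36.4, 26.9])]
scene [840.75757507 459.07523261 489.90004564] [-0.41176207 -0.71312313 -0.56736884] 390.6912523321185
side [ 403.39916166 -385.90028904  621.61504313] [ 0.25905197  0.60212926 -0.75520357] 355.6039127744975
{'time_s': 0.5, 'qpos': array([-6.66939244e+01,  1.83130734e+01,  8.96440616e+01, -1.47030330e-03,
        7.20448153e+01, -1.14395698e+00]), 'qvel': array([ 0.06764207,  0.08106875,  0.00771262, -0.05291511, -0.10660052,
        0.05541911]), 'effort': array([-2.00489318e-03, -4.11994779e+01, -2.32040191e+01,  7.26947514e-02,
        3.84051190e-02, -2.13242424e-05]), 'ee_pos': array([ 237.99144883, -523.4027972 ,  213.92979281]), 'ee_rot': array([-1.79998022e+02,  1.35946397e-03,  2.44504858e+01]), 'force': array([-0.13204908,  0.36580652,  0.54275943]), 'torque': array([-0.04300874,  0.0290721 ,  0.06071486]), 'gripper_width': 91.21977344024972}
```

View pics/a.png

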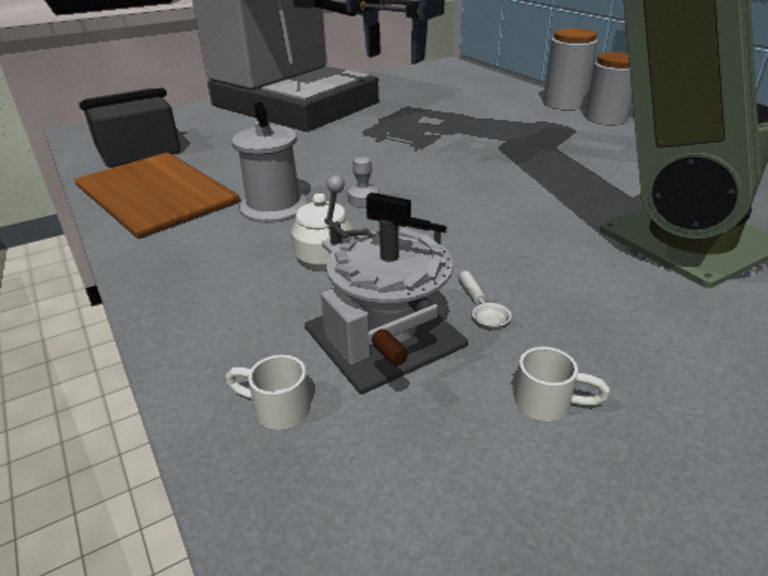

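View pics/b.png

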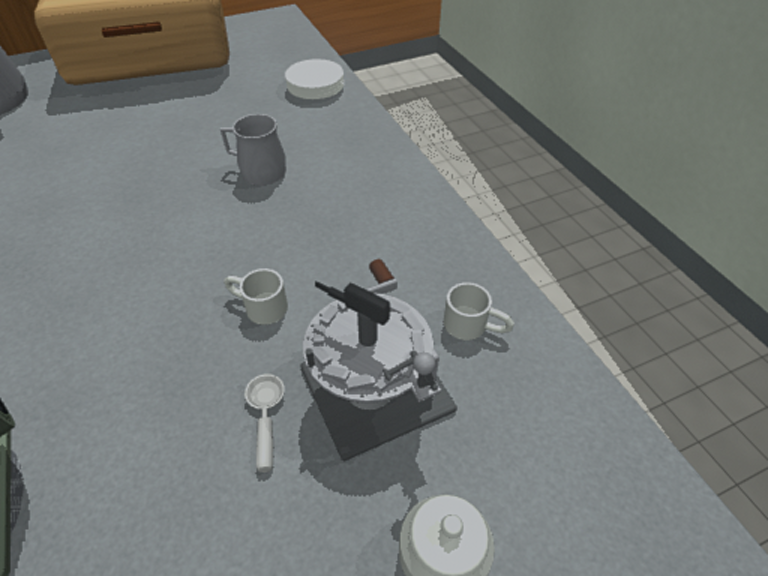

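Scene view: ball at about (224,123) in native pixels, bar centre (259,139), pin (292,153). Side view: ball (283,241), bar (245,202), pin top (207,234). I'll fit the grinder pose from these.

```bash
python3 - <<'E'
from h import *
from scipy.optimize import least_squares
cs={n:cam(n) for n in('scene','side')}
L=np.array([[15,-92,183],[0,0,183],[-70,0,137]])
obs={'scene':np.array([[336,184],[388,208],[438,230]])/1.5,'side':np.array([[425,362],[367,303],[311,352]])/1.5}
def W(p,L):
    c,s=np.cos(p[2]),np.sin(p[2]); L=np.atleast_2d(L); return np.c_[p[0]+c*L[:,0]-s*L[:,1],p[1]+s*L[:,0]+c*L[:,1],L[:,2]]
f=lambda p:np.concatenate([(proj(W(p,L),cs[n])-obs[n]).ravel() for n in cs])
for y in(0,1.5,-1.5,3):
    r=least_squares(f,[550,0,y]); print(r.x,np.degrees(r.x[2]),r.cost,r.fun.round(1))
    if y==0 or r.cost<best.cost: best=r
p=best.x; np.save('p.npy',p)
# knob setting from nose tip: world angle
g=lambda q:np.concatenate([(proj(W(p,[-70*np.cos(q[0]),70*np.sin(q[0]),173]),cs[n])-o).ravel() for n,o in(('scene',np.array([445,229])/1.5),('side',np.array([317,284])/1.5))])
for q0 in(0.5,1.5):
    r=least_squares(g,[q0]); print('setting',r.x,r.fun.round(1))
for n in cs:
    im=grab_frame(n); q=r.x[0]
    a=np.linspace(0,6.28,40)
    for P,c in((np.c_[63*np.cos(a),63*np.sin(a),0*a+126],(255,0,0)),(np.c_[76*np.cos(a),76*np.sin(a),0*a+113],(0,255,0)),(L,(255,255,0)),([[-70*np.cos(q),70*np.sin(q),173],[26*np.cos(q),-26*np.sin(q),198]],(0,255,255))):
        for u in proj(W(p,P),cs[n]): cv2.circle(im,tuple(int(round(v*8)) for v in u),4,c,-1,shift=3)
    o=proj(W(p,[[0,0,120]]),cs[n])[0].astype(int)
    im=im[o[1]-75:o[1]+75,o[0]-95:o[0]+95]
    globals()['i_'+n]=cv2.resize(im,None,fx=2.1*1,fy=2.1,interpolation=cv2.INTER_CUBIC)
save('c.png',np.hstack([i_scene,i_side]))
E
```

```text
[ 5.39676161e+02 -5.29895363e+01  4.97254386e-02] 2.849057766477264 5.460804724802733 [-0.4  0.6 -0.5  1.  -1.9 -1.7 -1.5  0.1 -0.1 -0.5 -0.7 -0.2]
[ 5.39676162e+02 -5.29895366e+01  4.97254295e-02] 2.849057246493136 5.460804724802326 [-0.4  0.6 -0.5  1.  -1.9 -1.7 -1.5  0.1 -0.1 -0.5 -0.7 -0.2]
[ 5.39676160e+02 -5.29895355e+01  4.97254719e-02] 2.849059676355913 5.460804724807572 [-0.4  0.6 -0.5  1.  -1.9 -1.7 -1.5  0.1 -0.1 -0.5 -0.7 -0.2]
[ 5.39676163e+02 -5.29895377e+01  4.97253710e-02] 2.8490538953952655 5.460804724809174 [-0.4  0.6 -0.5  1.  -1.9 -1.7 -1.5  0.1 -0.1 -0.5 -0.7 -0.2]
setting [1.03725885] [-0.   0.2 -1.5 -1.2]
setting [1.03725906] [-0.   0.2 -1.5 -1.2]
```

View pics/c.png

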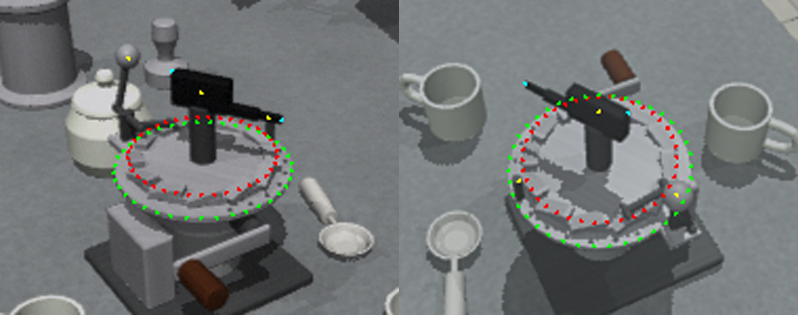

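```bash
python3 -m jog '0 0 2 0 0 2.4 0; 0 0 4 0 0 3.4 0; 0 0 6 1.2 1.8 3.4 0; 0 0 8 2.4 3.6 3.4 0; 0 0 10 3.6 5.4 3.4 0' 10; python3 -m jog '0 0 1 1.2 1.8 0 0; 0 0 2 2.4 3.6 0 0; 0 0 3.1 3.6 5.4 0 0; 0 0 3.1 4.8 7.2 0 0; 0 0 3.1 6 8.6 0 0'; python3 - <<'E'
from h import *
s=env.state(); print(s['time_s'],s['ee_pos'],s['ee_rot'],s['force'],s['qpos'])
E
```

```text
time_s: 1.23
ee_pos: [328.7, -387.1, 299.1]
ee_rot: [180.0, 0.0, 74.7]
force: [0.3, 0.1, 0.8]
gripper_width: 44.1
time_s: 1.85
ee_pos: [478.8, -171.6, 299.3]
ee_rot: [180.0, 0.0, 90.0]
force: [0.9, -0.1, -0.3]
gripper_width: 0.4
1.85 [ 478.75121013 -171.59758764  299.29251647] [1.79960064e+02 1.35452134e-02 9.00034137e+01] [ 0.86583868 -0.06260194 -0.28573528] [-2.10158782e+01  9.72337817e+00  8.90690016e+01  1.70054117e-03
  8.11654833e+01 -2.10195571e+01]
```

```bash
cat >> h.py <<'E'
def wproj(P):
    p=camera_params('wrist'); K,R,t=cam('wrist'); X=np.atleast_2d(P)@R.T+t
    th=np.arctan2(np.hypot(X[:,0],X[:,1]),X[:,2]); ph=np.arctan2(X[:,1],X[:,0])
    return np.c_[K[0,2]+K[0,0]*th*np.cos(ph),K[1,2]+K[1,1]*th*np.sin(ph)]
def W(p,L):
    c,s=np.cos(p[2]),np.sin(p[2]); L=np.atleast_2d(L); return np.c_[p[0]+c*L[:,0]-s*L[:,1],p[1]+s*L[:,0]+c*L[:,1],L[:,2]]
def overlay(q,ball=15):
    p=np.load('p.npy'); im=grab_frame('wrist'); im2=cv2.resize(im,None,fx=1.5,fy=1.5,interpolation=cv2.INTER_CUBIC)
    a=np.linspace(0,6.28,40)
    for P,c in((np.c_[76*np.cos(a),76*np.sin(a),0*a+113],(0,255,0)),([[ball,-92,183]],(255,255,0)),([[-70,0,139]],(255,0,0)),([[-70*np.cos(q),70*np.sin(q),178],[26*np.cos(q),-26*np.sin(q),198],[0,0,198]],(0,255,255))):
        for u in wproj(W(p,P)): cv2.circle(im2,tuple(int(round(v*12)) for v in u),16,c,-1,shift=3)
    return im2
E
python3 - <<'E'
from h import *
save('d.png',overlay(1.037))
E
```

```text
(no output)
```

View pics/d.png

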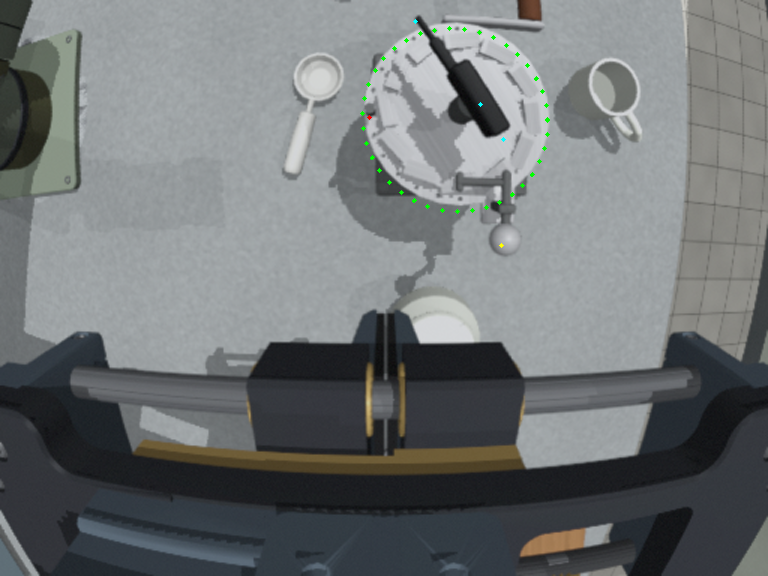

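Wrist view: the ball is at (505,238), bar top centre (480,98), pin (371,111) and nose tip (419,20), all in the enlarged picture. The prediction sits about 7 px too low, roughly 4 mm in y. I'll refit with this view included.

```bash
python3 - <<'E'
from h import *
from scipy.optimize import least_squares
cs={n:cam(n) for n in('scene','side')}
L=np.array([[15,-92,183],[0,0,183],[-70,0,137]])
obs={'scene':np.array([[336,184],[388,208],[438,230]])/1.5,'side':np.array([[425,362],[367,303],[311,352]])/1.5}
Lw=np.array([[15,-92,183],[0,0,198],[-70,0,138]]); ow=np.array([[505,238],[480,98],[371,111]])/1.5
ang=np.linspace(0,6.28,20)
def f(v,w=1.):
    p=v[:3]; q=v[3]; n=lambda z:[[-70*np.cos(q),70*np.sin(q),z]]
    A=[(proj(W(p,np.r_[L,n(173)]),cs[k])-np.r_[obs[k],[t]]).ravel() for k,t in(('scene',np.array([445,229])/1.5),('side',np.array([317,284])/1.5))]
    A.append(2*(wproj(W(p,np.r_[Lw,n(175)]))-np.r_[ow,[np.array([419,20])/1.5]]).ravel())
    return np.concatenate(A)
r=least_squares(f,[540,-53,.05,1.04],loss='soft_l1'); print(r.x,np.degrees(r.x[2:]),r.fun.reshape(-1,2).round(1).tolist())
g=lambda v:f(v)[-8:]
r2=least_squares(g,r.x); print('wrist only',r2.x,r2.fun.round(1))
np.save('p.npy',r.x[:3]); print(W(r.x,[[-35,-92,173],[38-13.5,-92,173],[0,0,164]]))
E
```

```text
[ 5.41320009e+02 -4.94713224e+01  5.88470350e-02  1.05746622e+00] [ 3.37168674 60.58835111] [[-0.7, 1.6], [-0.3, 2.1], [-1.7, -0.8], [0.2, 1.6], [-1.2, -2.4], [-0.1, -2.3], [-0.3, -1.9], [-1.0, -3.2], [-0.8, 2.5], [4.0, 0.2], [-0.1, 2.6], [-1.0, -3.5]]
wrist only [ 5.41078567e+02 -4.91863472e+01  5.94312403e-02  1.05289920e+00] [-1.1  1.9  3.5 -0.5 -0.5  2.2 -2.1 -3.7]
[[ 511.79139638 -143.3705293   173.        ]
 [ 571.18840265 -139.87115125  173.        ]
 [ 541.32000879  -49.47132244  164.        ]]
```

```bash
python3 -m jog '0 0 0 1 1.15 -1 0; 0 0 0 1.15 1.15 -3 0; 0 0 0 1.15 1.15 -5.1 0; 0 0 0 1.15 1.15 -5.1 0'; python3 -m jog '0 0 0 .5 .03 0 0; 0 0 0 .9 .05 0 0; 0 0 0 1.2 .07 0 0; 0 0 0 1.5 .09 0 0; 0 0 0 1.8 .11 0 0'; python3 -m jog '0 0 0 .25 .02 0 0; 0 0 0 .5 .03 0 0; 0 0 0 .7 .04 0 0; 0 0 0 .7 .04 0 0'
```

```text
time_s: 2.4
ee_pos: [504.0, -143.9, 168.2]
ee_rot: [-179.5, -0.2, 90.0]
force: [0.9, 0.3, 0.8]
gripper_width: 0.5
time_s: 3.02
ee_pos: [552.4, -141.9, 171.7]
ee_rot: [180.0, 0.0, 90.0]
force: [-0.2, -0.1, -0.0]
gripper_width: 0.5
time_s: 3.52
ee_pos: [568.1, -141.0, 171.2]
ee_rot: [-179.8, -0.0, 90.0]
force: [-4.4, -0.7, 2.8]
gripper_width: 0.3
```

```bash
python3 -m jog '0 0 0 -.8 0 0 0; 0 0 0 -2 0 0 0; 0 0 0 -2 0 2 .2; 0 0 0 -2 0 4.5 .5; 0 0 0 -2 0 4.5 .5'; python3 - <<'E'
from h import *
print(env.state()['ee_pos'])
save('e.png',overlay(1.047,49))
E
```

```text
time_s: 4.15
ee_pos: [522.2, -141.7, 289.6]
ee_rot: [179.3, 0.2, 89.9]
force: [0.4, 0.2, -0.7]
gripper_width: 27.8
[ 522.22892415 -141.67249315  289.64168774]
```

View pics/e.png

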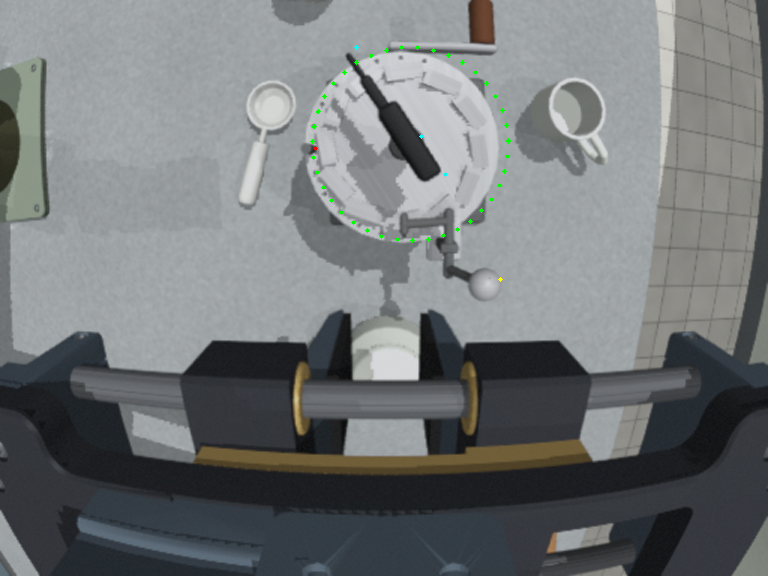

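The pawl is thrown over, with the ball at (485,284) and behind its old place. The overlay is off because the arm was still settling when the picture was taken. I'll measure again at rest, using the trained network's outlines.

```bash
python3 - <<'E'
from h import *
for _ in range(3): grab_frame('wrist')
s=env.state(); print(s['ee_pos'],s['ee_rot'],s['time_s'])
im=overlay(1.047,49); 
save('f.png',im[0:340,150:600])
E
```

```text
[ 518.75605423 -140.70498589  282.58189839] [-1.79882322e+02 -4.47765559e-02  8.99542517e+01] 4.35
```

View pics/f.png

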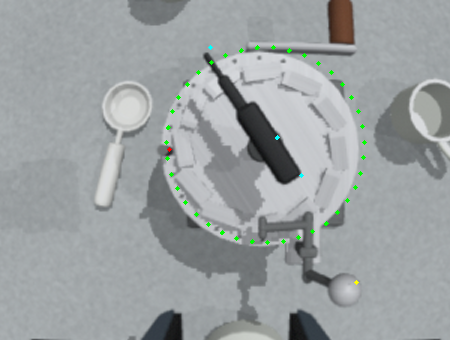

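```bash
python3 - <<'E'
from h import *
from scipy.optimize import least_squares
cs={n:cam(n) for n in('scene','side')}
K,R,t=cam('wrist'); print('wrist cam',-R.T@t,R[2],K.tolist(),env.state()['ee_pos'],env.state()['time_s'])
L=np.array([[15,-92,183],[0,0,183],[-70,0,137]])
obs={'scene':np.array([[336,184],[388,208],[438,230]])/1.5,'side':np.array([[425,362],[367,303],[311,352]])/1.5}
ow=(np.array([[343,289],[269,141],[169,149],[207,55]])+[150,0])/1.5
def fw(v):
    p=v[:3]; q=v[3]
    return (wproj(W(p,[[49,-92,183],[0,0,198],[-70,0,139],[-70*np.cos(q),70*np.sin(q),176]]))-ow).ravel()
def fs(v):
    p=v[:3]; q=v[3]; n=[[-70*np.cos(q),70*np.sin(q),173]]
    return np.concatenate([(proj(W(p,np.r_[L,n]),cs[k])-np.r_[obs[k],[t]]).ravel() for k,t in(('scene',np.array([445,229])/1.5),('side',np.array([317,284])/1.5))])
for nm,f in(('w',fw),('s',fs),('ws',lambda v:np.r_[fw(v),fs(v)])):
    r=least_squares(f,[540,-53,.05,1.04]); print(nm,r.x[:2].round(1),np.degrees(r.x[2:]).round(1),r.fun.reshape(-1,2).round(1).tolist())
p=r.x[:3]; np.save('p.npy',p)
# where does each wrist ray meet its height?
from numpy.linalg import norm
for u,z,n in zip(ow,(183,198,139,176),('ball','bar','pin','nose')):
    d=(u-[K[0,2],K[1,2]])/K[0,0]; th=norm(d); v=R.T@np.r_[np.sin(th)*d/th,np.cos(th)]; o=-R.T@t; print(n,(o+v*(z-o[2])/v[2]).round(1))
E
```

```text
wrist cam [518.55443608 -65.46274657 453.4789071 ] [-0.00289374 -0.26504006 -0.96423306] [[297.3186396354542, 0.0, 256.6615140663317], [0.0, 297.3186396354542, 189.34789401440267], [0.0, 0.0, 1.0]] [ 518.67946831 -140.66879055  282.33849164] 4.4
w [538.7 -52.6] [ 0.4 56.7] [[1.1, 1.1], [1.9, 0.8], [-2.6, -0.6], [-0.9, -1.4]]
s [539.9 -53.5] [ 2.6 59. ] [[-0.5, 0.4], [-0.8, 0.9], [-2.0, -1.7], [-0.3, 0.1], [-1.4, 0.4], [0.1, -0.3], [-0.5, -0.1], [-1.3, -1.0]]
ws [539.3 -53.1] [ 1.1 57.4] [[2.8, 1.0], [2.6, 1.4], [-2.0, 0.6], [-0.2, -0.9], [1.0, 0.0], [-0.3, 0.9], [-1.0, -1.3], [0.2, 0.1], [-3.2, 1.2], [-0.3, -0.4], [-1.3, -1.0], [-1.8, -0.9]]
ball [ 587.2 -143.1  183. ]
bar [537.  -51.9 198. ]
pin [471.5 -53.9 139. ]
nose [500.6   4.2 176. ]
```

```bash
python3 -m jog '0 0 2 .3 1.2 0 .6; 0 0 4 .6 2.4 0 .6; 0 0 6 .81 3.5 0 .6; 0 0 6.7 .81 3.5 0 .6; 0 0 6.7 .81 3.5 0 .6'; python3 -m jog '0 0 0 0 0 0 .6; 0 0 0 0 0 0 .6';  python3 - <<'E'
from h import *
s=env.state(); print(s['ee_pos'],s['ee_rot'],s['time_s'])
save('g.png',overlay(1.047,49))
E
```

```text
time_s: 5.03
ee_pos: [539.2, -53.1, 282.6]
ee_rot: [-179.9, -0.1, 123.4]
force: [0.0, -0.3, -0.6]
gripper_width: 54.6
time_s: 5.28
ee_pos: [539.4, -53.7, 283.7]
ee_rot: [-180.0, -0.0, 123.4]
force: [0.3, 0.3, -0.3]
gripper_width: 54.8
[539.42197064 -53.7487129  283.69504388] [-1.79984027e+02 -1.70694368e-02  1.23393188e+02] 5.275
```

View pics/g.png

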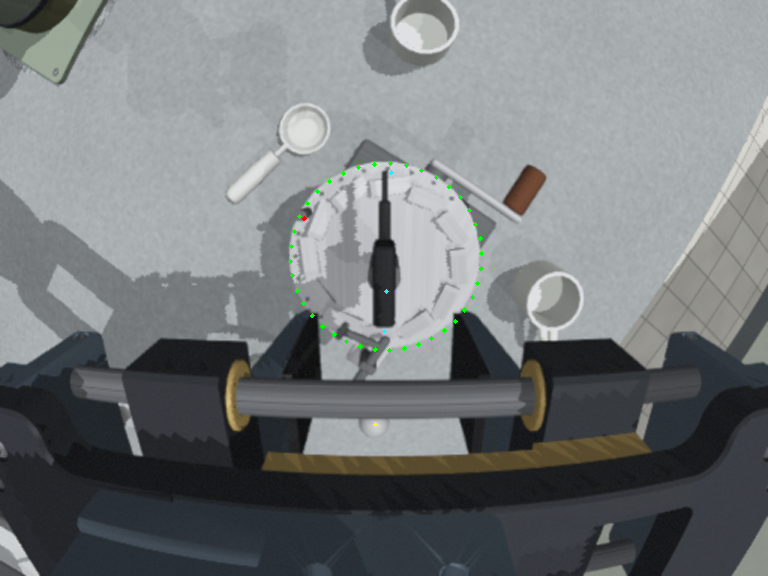

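The bar is upright in the picture at x=384, centred between the fingers, and the ball sits where the thrown position predicts. I'll descend and grip.

```bash
python3 -m jog '0 0 0 0 0 -1.5 .6; 0 0 0 0 0 -3 .6; 0 0 0 0 0 -4.2 .6; 0 0 0 0 0 -4.75 .6; 0 0 0 0 0 -4.75 .6'; python3 -m jog '0 0 0 0 0 0 .1; 0 0 0 0 0 0 0; 0 0 0 0 0 0 0; 0 0 0 0 0 0 0; 0 0 0 0 0 0 0' 20
```

```text
time_s: 5.95
ee_pos: [539.4, -53.5, 164.9]
ee_rot: [-180.0, -0.0, 123.4]
force: [0.9, -0.5, 0.2]
gripper_width: 54.9
time_s: 6.58
ee_pos: [538.6, -54.2, 165.7]
ee_rot: [-179.9, 0.0, 123.5]
force: [-4.2, -3.0, 4.4]
gripper_width: 20.4
```

```bash
python3 -m jog '0 0 0 0 0 0 0; 0 0 0 0 0 0 0; 0 0 0 0 0 0 0' 20; python3 -c "
from workcell import env;s=env.state();print(s['force'],s['torque'])"
```

```text
time_s: 6.95
ee_pos: [538.6, -54.2, 165.6]
ee_rot: [-179.9, 0.0, 123.5]
force: [-4.2, -2.7, 5.5]
gripper_width: 20.9
[-4.15726674 -2.65250962  5.51833717] [-0.61665224  0.71735796  0.06117234]
```

The opening stuck at 20.9 mm because the fingertips (z 165) are pinching the 22 mm stem just below the bar. I'll open, rise 9 mm and grip again.

```bash
python3 -m jog '0 0 0 0 0 0 .5; 0 0 0 0 0 0 .5; 0 0 0 0 0 .2 .5; 0 0 0 0 0 .36 .5; 0 0 0 0 0 .36 .5'; python3 -m jog '0 0 0 0 0 0 0; 0 0 0 0 0 0 0; 0 0 0 0 0 0 0; 0 0 0 0 0 0 0; 0 0 0 0 0 0 0' 20;python3 -m jog '0 0 0 0 0 0 0; 0 0 0 0 0 0 0'; python3 -c "
from workcell import env;s=env.state();print(s['force'],s['torque'])"
```

```text
time_s: 7.58
ee_pos: [540.0, -53.4, 174.7]
ee_rot: [179.9, 0.0, 123.5]
force: [0.4, -0.1, -0.4]
gripper_width: 45.5
time_s: 8.2
ee_pos: [538.5, -54.1, 174.1]
ee_rot: [-179.9, -0.0, 123.5]
force: [-4.1, -3.3, 2.6]
gripper_width: 13.9
time_s: 8.45
ee_pos: [538.5, -54.1, 174.1]
ee_rot: [-179.9, -0.0, 123.5]
force: [-4.1, -3.4, 1.6]
gripper_width: 14.1
[-4.11095116 -3.37956889  1.63923878] [-0.51908837  0.5034008   0.00335629]
```

```bash
python3 -m jog '0 0 .6 -.04 -.03 0 0; 0 0 1.6 -.04 -.03 0 0; 0 0 2.8 -.04 -.03 0 0; 0 0 4 -.04 -.03 0 0; 0 0 5.2 -.04 -.03 0 0'; python3 -m jog '0 0 1.2 0 0 0 0; 0 0 2.4 0 0 0 0; 0 0 3.6 0 0 0 0; 0 0 4.8 0 0 0 0; 0 0 5.6 0 0 0 0';python3 -m jog '0 0 .5 0 0 0 0; 0 0 .9 0 0 0 0; 0 0 .9 0 0 0 0; 0 0 .9 0 0 0 0';  python3 - <<'E'
from h import *
s=env.state(); print(s['ee_pos'],s['ee_rot'],s['force'],s['torque'],s['time_s'])
im=overlay(0,49); save('h.png',im)
E
```

```text
time_s: 9.07
ee_pos: [539.0, -53.7, 174.1]
ee_rot: [179.9, 0.0, 149.6]
force: [0.3, 0.4, -0.3]
gripper_width: 14.2
time_s: 9.7
ee_pos: [539.1, -53.0, 174.1]
ee_rot: [179.9, 0.1, 177.6]
force: [0.5, 2.3, -1.0]
gripper_width: 14.2
time_s: 10.2
ee_pos: [539.1, -52.9, 174.1]
ee_rot: [179.9, 0.1, -178.0]
force: [1.3, 5.8, -2.3]
gripper_width: 14.1
[539.12795913 -52.85534396 174.08218988] [ 1.79857205e+02  7.08337168e-02 -1.78045410e+02] [ 1.32694344  5.83824024 -2.32066825] [ 0.73994511 -0.28701021  0.07132678] 10.2
```

View pics/h.png

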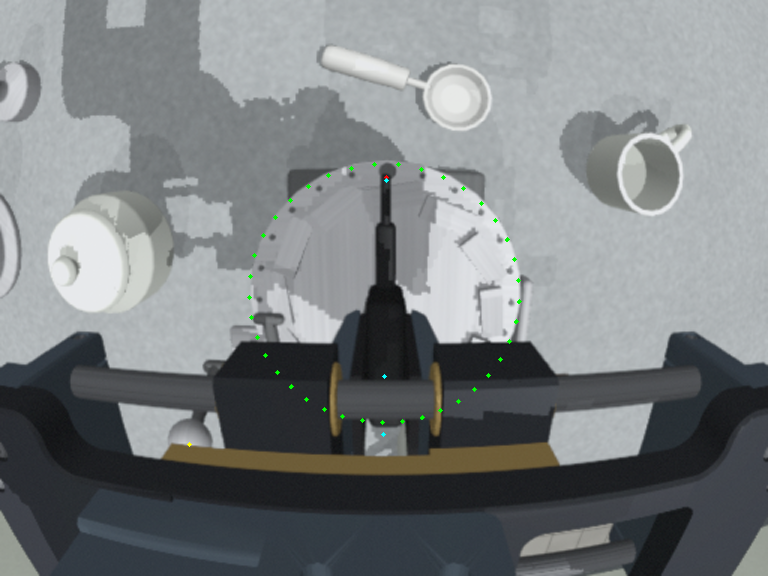

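The pin shows at (387,170) and the nose tip at (386,175), in one column with the bar (385), so they line up. I'll relieve the side load, release, and rise straight up.

```bash
python3 -m jog '0 0 0 0.01 .04 0 0; 0 0 0 .01 .04 0 .1;0 0 0 .01 .04 0 .4; 0 0 0 .01 .04 0 .4; 0 0 0 .01 .04 0 .4'; python3 -m jog '0 0 0 0 0 .5 .4; 0 0 0 0 0 1.5 .4; 0 0 0 0 0 3 .4; 0 0 0 0 0 4.5 .4; 0 0 0 0 0 6 .4'; python3 -m jog '0 0 0 2 0 0 .4; 0 0 0 2 0 0 .4; 0 0 0 2 0 0 .4; 0 0 0 2 0 0 .4;0 0 0 2 0 0 .4';  python3 - <<'E'
from h import *
s=env.state(); print(s['ee_pos'],s['ee_rot'],s['force'],s['time_s'])
im=overlay(0,49)[:,:]; save('i.png',im)
b=grab_frame('side'); save('j.png',cv2.resize(b[150:300,160:340],None,fx=4,fy=4,interpolation=cv2.INTER_CUBIC))
E
```

```text
time_s: 10.88
ee_pos: [538.8, -53.5, 174.4]
ee_rot: [-180.0, 0.0, -178.1]
force: [1.1, 0.1, 0.9]
gripper_width: 36.0
time_s: 11.5
ee_pos: [538.7, -53.2, 326.6]
ee_rot: [-180.0, 0.1, -178.0]
force: [0.2, -0.2, -0.4]
gripper_width: 36.0
time_s: 12.12
ee_pos: [588.1, -53.2, 324.7]
ee_rot: [180.0, 0.0, -178.1]
force: [0.1, -0.1, -0.3]
gripper_width: 36.1
[588.08227635 -53.21971708 324.6603319 ] [ 1.79998449e+02  1.22599686e-02 -1.78055915e+02] [ 0.10114025 -0.13564403 -0.28380073] 12.125
```

View pics/i.png

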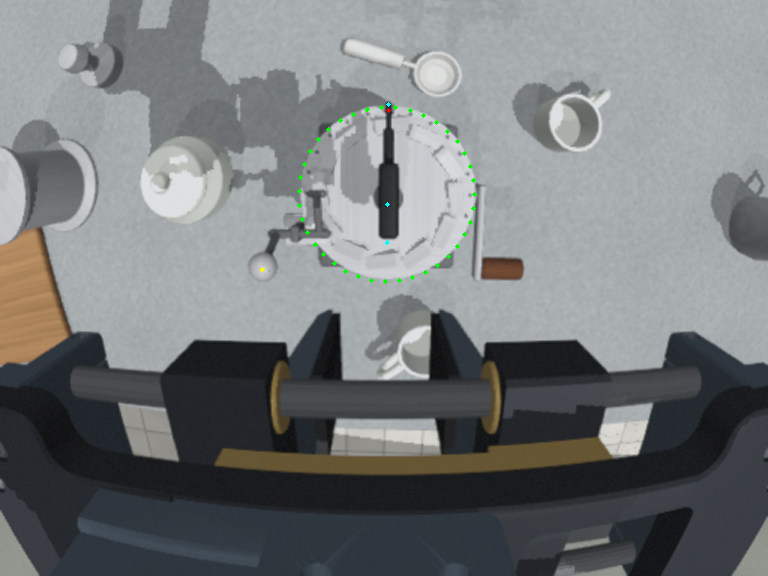

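View pics/j.png

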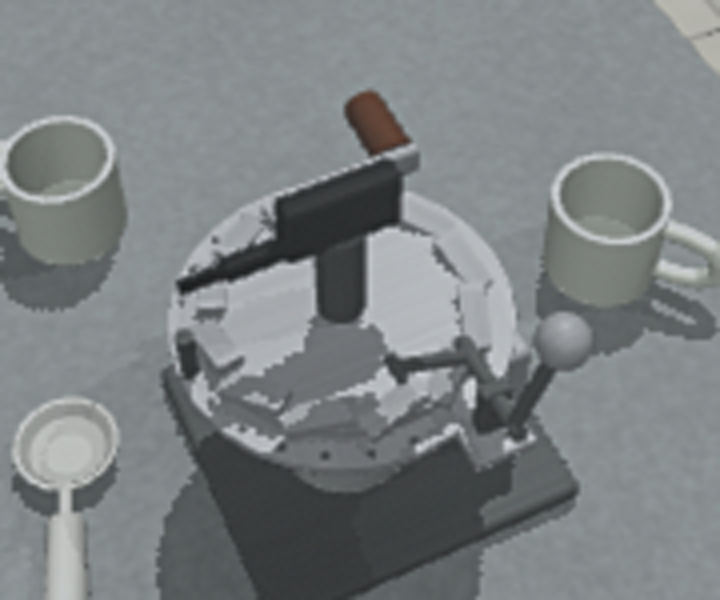

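Wrist view: bar, nose tip (389,105) and pin (388,108) share a column, and the ball at (262,267) is on its thrown-over mark. Side view: the nose (185,285) is straight above the pin (187,350), and the pawl tip is clear of the teeth.

```bash
python3 -c "
from workcell import env;print(env.job_done(), env.state()['time_s'])"
```

```text
the job is handed in; nothing more can be done
the job is handed in; nothing more can be done
```

The job is done and handed in at about 12 s of the 48 s allowed. I pushed the pawl's ball handle over to the back with shut fingers. Then I gripped the bar knob, turned it about 58.5° counter-clockwise, let go and moved clear.

**First grip:** it closed on the 22 mm stem below the bar, with the opening stuck at 20.9 mm. I opened, rose 9 mm and gripped the bar properly at 14 mm before turning.

**Last checks (wrist and side pictures after release):**
- **Pointer:** the nose stands over the index pin, within about 1 pixel sideways in the wrist view.
- **Pawl:** it stays thrown over. The ball is on its predicted back position and the tip is clear of the teeth.
- **Robot:** it touches nothing, with force readings near zero.

**Disagreement:** my estimates of the grinder's yaw ranged from about 0.4° to 3.4°, partly because some wrist pictures were taken while the arm was still settling. I therefore judged the final angle by seeing nose and pin line up rather than from the fitted pose.

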